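Cock the mill's belt tensioner and pin it at the green mark

ROBOT

A 6-joint arm with a two-finger parallel gripper is mounted at the origin on the work surface. World frame = base frame: x ahead of the robot, y to its left, z up, the work surface at z = 0. Lengths are in mm, angles in rad, forces in N, time in s.
With the tool pointing down it reaches from about 400 to 925 mm from the base axis. Payload 12.5 kg.
Tool frame: the origin (TCP) lies midway between the tips of the shut fingers; the grasp point (between the pads) lies 19 mm behind it (env.pinch_z is the z of the grasp point in the tool frame, in mm); z points along the fingers, y is the line along which they close (so a half turn about z gives the same grasp; the last joint's range is limited). The gripper opens to 95 mm and grips with 3 to 60 N. Pads are 20 mm wide; open, the fingers measure 119 mm over their backs; the gripper's body (75 mm by 180 mm) begins 59 mm behind the grasp point.
Start: joints at [1.056, 0.491, 1.559, -0, 1.092, -0.106], TCP at [248.428, 573.524, 214.661] pointing down, gripper open.
Joint ranges: [-3.1, 3.1], [-0.84, 2.19], [0.05, 2.79], [-1.13, 4.28], [0.06, 2.93], [-2.69, 2.69]. Speed limits (rad/s): [2.22, 2.22, 2.79, 3.14, 3.14, 3.14].

INTERFACE

Orientations are given as [roll, pitch, yaw] about the fixed x, y, z axes, in that order (R = Rz(yaw) Ry(pitch) Rx(roll)).
In Python, from cell import env, eyes gives the robot as it stands.
- The arm moves only by the shell command python3 -m inch 'ROWS'. ROWS is JSON, a list of rows, each a list of 3 entries, a list of its own where there are three numbers: the shift along the tool's x, y, z in units of 60 mm (1.0 is 60 mm), then the turn about the tool's z in units of 5 degrees (1.0 is 5 degrees), then the closure, from -1 (fully open) to 1 (shut). In form: [[[tx, ty, tz], turn, claw], ...]. A call has exactly 10 rows; each row shifts and turns the commanded pose from where the row before left it, along the tool's axes as they then stand; what a row does not reach is not made up. A row lasts 1/8 s, in which the tool goes at most 62.5 mm and 10.7 degrees, less where a joint would pass 70% of its speed; a pose out of reach is approached as far as the arm can. A call is refused whole if a number of a shift passes 1 or a number of a turn 1, either way. A call with a gripper value outside its range is refused whole. The fingers move at their own pace and stop on an object; the grip force is fixed at half the most. Time passes only in rows, so rows that do not move let the fingers close, or fill a call up. It gives the time, the measured TCP pose, the force, the opening and the grip force at its end, in the units of the state.
- env.state(): the state, without advancing time (a new reading comes with each control period).
- eyes.read_camera(name): name is "scene" or "top" or "wrist"; returns a dict with "pixels" (400x640x3 uint8, red, green, blue), "fx", "fy", "cx", "cy" (pixels), "extrinsics" (4x4, takes a point from world to camera coordinates). Camera axes: x right, y down, z forward; pixel columns grow to the right and rows downward; lengths in mm; the calibration is good to about 2 mm. A picture is of the moment at which its call begins. There is no depth.
- env.job_done(): hands the job in; it is judged then, once.
Trained networks look in a picture, given as the dict that the camera call returned (one of the last four; its "shot" number tells which), for a name from the list of things; names that differ only in an ending like _2 or _b are one class to them, and where a whole thing is asked for, a point or a joint stands for the part that bears it (a point fixed in the world has none). Each returns a list of dicts, best first, with "score" (0 to 1); they miss things now and then, are a little off and sometimes report something else, mostly with a low value. They report only what shows in the picture. A call takes as long as a camera call.
- eyes.boxes_of(name, picture): "centre" ([row, column] in pixels, amid what is visible of it).
- eyes.cut_out(name, picture): "mask" (400x640 bool, what is visible of it) and "centre" ([row, column] in pixels, amid what is visible of it).
- eyes.spot_point(name, picture): "centre" ([row, column] in pixels: a listed point, or the origin of a listed thing).
The state is a dict: "t": time; "joints": joint angles; "qvel": joint speeds; "tau": joint torques, N m; "eef_pos": TCP position; "tcp_rot": TCP orientation; "ft_force": force on the tool from outside, world axes, zero at the start; "moment": the same for the moment, N m; "opening": opening from 0.0 (shut) to 1.0 (fully open); "grip_force": force on a finger pad.
Only numpy, scipy, OpenCV 4.12 (cv2) and the standard library are available. Lean on these libraries where they do the work, as an engineer would, in place of code of your own. Each camera call takes 0.05 s, during which the arm holds its last target. There are 200 camera calls.

TASK

Get the mill's belt tensioner ready for a new belt: push the yellow sprung arm round along its scale to the green mark, feel for the notch near that mark, and press the red knob gently down until its pin is fully home there, so that the arm stays cocked when you let go. Never lean hard on the pin where there is no notch, do not let the arm snap back, and leave the bowl, pot, salt shaker and wooden knob where they stand.

Things in the scene. Friction and masses are not known exactly. Their poses are not given: they have to be found in the camera images.
- base: Grey steel base plate, fixed to the bench, 360 x 360 mm, 12 mm thick. Its origin is on the bench, on the vertical pivot axis of the yellow arm; z up, x and y along the plate's edges (x -205 to +155 mm, y -180 to +180 mm). It carries the notched quadrant and the black scale ticks, 0.1 rad apart. More than 25 N on quadrant or plate is too hard.
- quadrant_level (a point): Point on the pivot axis at the height of the quadrant's flat top, 40 mm. The quadrant is a steel arc 112 to 150 mm from the axis with 3 radial notches 11 mm wide, 28 mm deep, one per mark. It was bolted on by hand: all notches are shifted alike, by up to 0.12 rad (16 mm at the pin) to either side of the radial lines through their marks; the place must be felt for.
- tensioner (a joint): Angle q (rad) of the yellow sprung arm about the pivot axis: 0 = slack, on its stop; grows counterclockwise from above, up to 1.3. In base's frame the arm points 2.492 + q rad from the x axis. Spring torque back to 0: 0.8 x (q + 0.8) Nm, so 5 N at the knob when slack, 11 N at 1.0. Bar 22 mm wide, top 65 mm up; black idler wheel 44 mm across, 50 mm from the axis, top 82 mm up.
- pointer (a point): Tip of the red pointer at the end of the arm, 168 mm from the pivot axis, 56 mm above the bench; it reads against the scale.
- knob_top (a point): Centre of the top face of the red knob on the arm, 130 mm from the pivot axis, 117 to 120 mm above the bench at the start. The knob is an upright cylinder 28 mm across, 30 mm high, to be gripped from above by its upper part; on the arm it moves only up and down. Below it is the flat-nosed steel pin, 9 mm across with a 1 mm chamfer, nose 72 mm below this point.
- pin (a joint): How far (m) the knob and pin are pressed down in the arm: 0 = fully up, 0.018 = at its stop. It starts at 0 to 0.003, slides stiffly (2 N of friction) and stays where it is left. At 0.008 the nose meets the flat top of the quadrant; only over a notch does it go deeper. Home is more than 0.014.
- mark_green: Green round mark, 20 mm across and 4 mm thick, lying on the base plate beside the scale 184 mm from the pivot axis; it shows which of the three notches to use. Origin at the centre of its underside, 12 mm above the bench. The three marks stand at tensioner angles 0.35, 0.70 and 1.05 rad, the green one at any of them.
- mark_white1: One of two white round marks, 20 mm across, at the two notches that are not wanted.
- mark_white2: The other white round mark.
- bowl: White ceramic bowl, 120 mm across, 55 mm high, loose; leave alone.
- pot: Stainless pot, 150 mm across, 100 mm high, loose; leave alone.
- shaker: Glass salt shaker, 42 mm across, 83 mm high, loose; leave alone.
- mitad_knob: Dark wooden knob of a mitad cover, 52 mm across, 50 mm high, loose; leave alone.

How it is judged:
By the outcome, as a careful person would: the job done as asked, in the order asked, and still so for the second after the job is handed in, with the robot touching nothing.
It also fails if it takes over 72 s, if anything falls off the work surface, if the arm or the gripper's body presses on something with over 40 N, if the wrist force passes 120 N, or if a joint passes its speed limit or range.

## Working session

There is one attempt and no reset: what is moved stays moved. The work goes in short steps, Python scripts to look and compute and a shell command to move; the robot and the scene stay as the last step left them, time stands still between calls to the robot, and variables do not carry over. Pictures are saved under pics/ and viewed, at most 10 in all, crops included, and the job is handed in when it is done.

```bash
ls; mkdir -p pics
cat > h.py <<'E'
import numpy as np, cv2
from cell import env, eyes
def save(p,n): cv2.imwrite('pics/'+n,p['pixels'][:,:,::-1])
def ray(p,rc):
    E=np.array(p['extrinsics']);R=E[:3,:3];t=E[:3,3]
    d=R.T@np.array([(rc[1]-p['cx'])/p['fx'],(rc[0]-p['cy'])/p['fy'],1]);return -R.T@t,d/np.linalg.norm(d)
def tri(rays):
    A=sum(np.eye(3)-np.outer(d,d) for o,d in rays);b=sum((np.eye(3)-np.outer(d,d))@o for o,d in rays)
    x=np.linalg.solve(A,b);return x,[float(np.linalg.norm((np.eye(3)-np.outer(d,d))@(x-o))) for o,d in rays]
def atz(r,z): o,d=r;return o+d*(z-o[2])/d[2]
E
python3 - <<'E'
from h import *
s=env.state();print({k:np.round(v,3).tolist() for k,v in s.items()},env.pinch_z)
P={n:eyes.read_camera(n) for n in('scene','top','wrist')}
for n,p in P.items():
    save(p,n+'0.png')
for f in ['knob_top','pointer','quadrant_level','mark_green','mark_white1','base','bowl','pot','shaker','mitad_knob']:
    rs=[]
    for n,p in P.items():
        r=eyes.spot_point(f,p)[:3 if 'white' in f else 1]
        print(f,n,[(np.round(x['centre'],1).tolist(),round(x['score'],2)) for x in r])
        if r and n!='wrist' or r and r[0]['score']>.6: rs.append(ray(p,r[0]['centre']))
    if len(rs)>1 and 'white' not in f: x,e=tri(rs);print('   ->',x.round(1),np.round(e,1))
E
```

```text
pics
{'t': 0.0, 'joints': [1.056, 0.492, 1.559, -0.0, 1.092, -0.106], 'qvel': [0.0, 0.001, -0.001, 0.001, -0.002, 0.001], 'tau': [-0.003, -61.264, -25.817, 0.069, 0.048, -0.0], 'eef_pos': [248.29, 573.304, 214.069], 'tcp_rot': [-3.141, -0.0, 2.733], 'ft_force': [0.603, -0.699, -0.541], 'moment': [-0.004, -0.004, -0.045], 'grip_force': 0.0, 'opening': 1.001} -18.8
knob_top scene [([188.9, 339.5], 0.7)]
knob_top top [([201.4, 294.9], 0.58)]
knob_top wrist []
   -> [526.7  86.7 120.3] [0.3 0.3]
pointer scene [([200.1, 347.9], 0.71)]
pointer top [([239.0, 355.6], 0.75)]
pointer wrist []
   -> [466.4  33.4  42.4] [87.4 87.4]
quadrant_level scene [([241.6, 307.3], 0.62)]
quadrant_level top [([169.8, 334.9], 0.6)]
quadrant_level wrist []
   -> [619.   -3.   38.5] [3.6 3.6]
mark_green scene [([201.5, 285.3], 0.55)]
mark_green top [([239.4, 356.1], 0.56)]
mark_green wrist []
   -> [448.  -50.2   6.5] [4.7 4.7]
mark_white1 scene [([195.8, 308.3], 0.51), ([199.2, 330.2], 0.44)]
mark_white1 top [([236.4, 302.6], 0.46)]
mark_white1 wrist []
base scene [([204.7, 196.5], 0.7)]
base top [([167.8, 333.9], 0.86)]
base wrist []
   -> [ 608.3 -120.   189.1] [120. 120.]
bowl scene [([205.9, 196.7], 0.65)]
bowl top [([244.1, 443.2], 0.72)]
bowl wrist []
   -> [ 432.5 -280.3  -10.9] [6.9 6.9]
pot scene [([250.0, 179.1], 0.81)]
pot top [([180.8, 453.9], 0.71)]
pot wrist []
   -> [ 5.916e+02 -3.121e+02  3.000e-01] [3. 3.]
shaker scene [([234.4, 396.3], 0.9)]
shaker top [([193.9, 240.7], 0.86)]
shaker wrist []
   -> [573.2 236.7  -9.4] [0.8 0.8]
mitad_knob scene [([274.7, 406.4], 0.64)]
mitad_knob top [([144.9, 243.5], 0.76)]
mitad_knob wrist []
   -> [703.5 231.3  -4.6] [0.5 0.5]
```

Run:
```python
import cv2
for n,(a,b,c,d) in {'scene':(140,300,160,430),'top':(100,280,200,480)}.items():
    im=cv2.imread(f'pics/{n}0.png')[a:b,c:d]
    cv2.imwrite(f'pics/{n}0c.png',cv2.resize(im,None,fx=800/(d-c),fy=800/(d-c),interpolation=cv2.INTER_CUBIC))
```

```text
(no output)
```

View pics/scene0c.png

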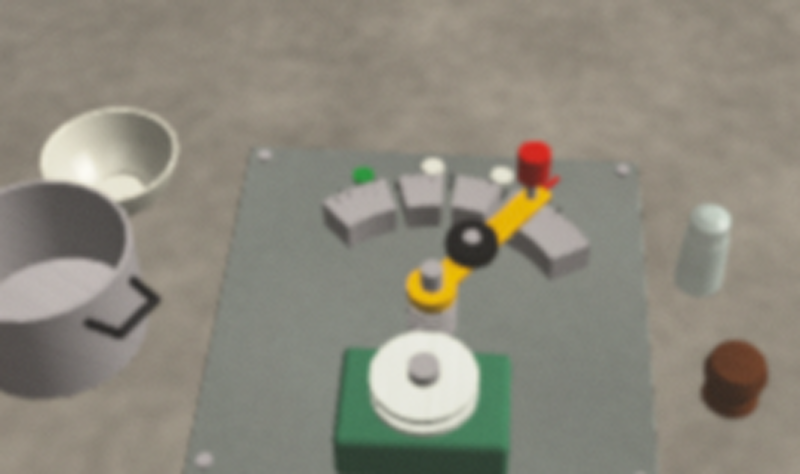

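View pics/top0c.png

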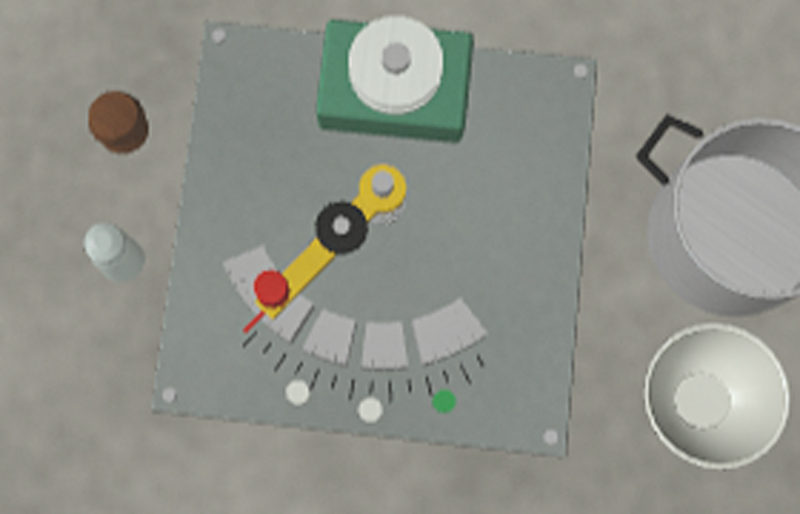

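The top view shows the pivot at crop (382,187), the red knob at (270,288), and white marks at (297,392) and (370,409). The green mark is third, at (443,401), so the target is the q=1.05 notch, whose gap shows at about (413,345). Next I fit the base pose and estimate the notch angles.

```bash
cat > fit.py <<'E'
from h import *
from scipy.optimize import least_squares
def proj(p,X):
    E=np.array(p['extrinsics']);c=E[:3,:3]@X+E[:3,3];return np.array([c[1]/c[2]*p['fy']+p['cy'],c[0]/c[2]*p['fx']+p['cx']])
def pol(b,r,a,z): return np.array([b[0]+r*np.cos(a+b[2]),b[1]+r*np.sin(a+b[2]),z])
def blob(p,lo,hi,near,rad=9):
    hsv=cv2.cvtColor(p['pixels'],cv2.COLOR_RGB2HSV);m=cv2.inRange(hsv,lo,hi)
    yy,xx=np.nonzero(m);k=np.hypot(yy-near[0],xx-near[1])<rad
    return np.array([yy[k].mean(),xx[k].mean()]),k.sum()
E
python3 - <<'E'
from fit import *
T=eyes.read_camera('top');S=eyes.read_camera('scene')
W=((0,0,200),(180,45,255));G=((50,120,40),(80,255,255));R=((0,150,90),(8,255,255))
obs=[]
for p,near in((T,[(100+392*.35,200+297*.35),(100+409*.35,200+370*.35),(100+401*.35,200+443*.35)]),
              (S,[(140+174*.3375,160+501*.3375),(140+166*.3375,160+432*.3375),(140+175*.3375,160+363*.3375)])):
    for i,n in enumerate(near):
        c,k=blob(p,*(G if i==2 else W),n,7);print(np.round(n,1),c.round(1),k)
        if k>5: obs.append((p,c,184,2.492+.35*(i+1),16))
f=lambda b:np.concatenate([proj(p,pol(b,r,a,z))-c for p,c,r,a,z in obs])
s=least_squares(f,[619,-3,0.1],x_scale=[10,10,.1]);b=s.x;print(b,s.fun.round(1))
bt=least_squares(lambda b:f(b)[:6],b,x_scale=[10,10,.1]).x;print('top only',bt)
np.save('b.npy',b)
for p,n in((T,'top'),(S,'scene')):
    print(n,'quadrant',proj(p,pol(b,0,0,40)),'pivot')
k=tri([ray(T,eyes.spot_point('knob_top',T)[0]['centre']),ray(S,eyes.spot_point('knob_top',S)[0]['centre'])])[0]
d=k[:2]-b[:2];print('knob',k,np.hypot(*d),'q',np.arctan2(d[1],d[0])-b[2]-2.492)
# notch profile
g=cv2.cvtColor(T['pixels'],cv2.COLOR_RGB2GRAY).astype(np.float32)
qs=np.arange(-.1,1.4,.01);prof=[]
for q in qs:
    rc=np.array([proj(T,pol(b,r,2.492+q,40)) for r in np.arange(122,148,3)],np.float32)
    prof.append(cv2.remap(g,rc[:,1][None].copy(),rc[:,0][None].copy(),cv2.INTER_LINEAR).mean())
print([(round(q,2),int(v)) for q,v in zip(qs,prof)][20:])
E
```

```text
[237.2 304. ] [236.8 303.8] 40
[243.2 329.5] [243.  329.1] 43
[240.4 355. ] [240.1 355. ] 44
[198.7 329.1] [198.6 329. ] 25
[196.  305.8] [195.9 305.7] 24
[199.1 282.5] [198.5 282.3] 22
[ 6.23059563e+02 -3.89281275e+00 -1.33986394e-01] [ 0.1  0.4 -0.1  0.3 -0.1  0.3  0.1  0.3 -0.3  0.4 -0.1  0.4]
top only [ 6.22907160e+02 -3.71127406e+00 -1.37500878e-01]
top quadrant [167.95770324 333.78134254] pivot
scene quadrant [242.52324704 305.5630753 ] pivot
knob [528.82312898  90.82806746 114.95400348] 133.61343735699808 q -0.004382896646947021
[(np.float64(0.1), 170), (np.float64(0.11), 169), (np.float64(0.12), 168), (np.float64(0.13), 169), (np.float64(0.14), 170), (np.float64(0.15), 170), (np.float64(0.16), 171), (np.float64(0.17), 171), (np.float64(0.18), 168), (np.float64(0.19), 151), (np.float64(0.2), 122), (np.float64(0.21), 107), (np.float64(0.22), 115), (np.float64(0.23), 132), (np.float64(0.24), 140), (np.float64(0.25), 140), (np.float64(0.26), 141), (np.float64(0.27), 147), (np.float64(0.28), 158), (np.float64(0.29), 168), (np.float64(0.3), 171), (np.float64(0.31), 171), (np.float6
[... 1979 characters left out ...]
), (np.float64(1.12), 171), (np.float64(1.13), 170), (np.float64(1.14), 169), (np.float64(1.15), 170), (np.float64(1.16), 170), (np.float64(1.17), 170), (np.float64(1.18), 170), (np.float64(1.19), 170), (np.float64(1.2), 170), (np.float64(1.21), 170), (np.float64(1.22), 169), (np.float64(1.23), 168), (np.float64(1.24), 169), (np.float64(1.25), 170), (np.float64(1.26), 170), (np.float64(1.27), 170), (np.float64(1.28), 170), (np.float64(1.29), 170), (np.float64(1.3), 169), (np.float64(1.31), 168), (np.float64(1.32), 169), (np.float64(1.33), 170), (np.float64(1.34), 170), (np.float64(1.35), 170), (np.float64(1.36), 170), (np.float64(1.37), 170), (np.float64(1.38), 164), (np.float64(1.39), 152)]
```

The notch gaps read 0.235, 0.585 and 0.937 rad, so all notches are shifted by about -0.114 rad and the target is q≈0.937. The knob should be at about (531, 88, 118). Moving over it now.

```bash
python3 -m inch '[[[-0.753,-0.555,0],0,-1],[[-0.753,-0.555,0],0,-1],[[-0.753,-0.555,0],0,-1],[[-0.753,-0.555,0],0,-1],[[-0.753,-0.555,0],0,-1],[[-0.753,-0.555,0],0,-1],[[-0.753,-0.555,0],0,-1],[[-0.753,-0.555,0],0,-1],[[-0.753,-0.555,0],0,-1],[[-0.753,-0.555,0],0,-1]]'
python3 -m inch '[[[0,0,0],1,-1],[[0,0,0],1,-1],[[0,0,0],1,-1],[[0,0,0],1,-1],[[0,0,0],0.3,-1],[[0,0,0],0,-1],[[0,0,0],0,-1],[[0,0,0],0,-1],[[0,0,0],0,-1],[[0,0,0],0,-1]]'
python3 - <<'E'
from fit import *
p=eyes.read_camera('wrist');save(p,'w1.png');b=np.load('b.npy')
E=np.array(p['extrinsics']);print('cam',-E[:3,:3].T@E[:3,3],E[2,:3])
print('expected knob px',proj(p,pol(b,130,2.492,118)), 'tcp',proj(p,np.array(env.state()['eef_pos'])))
for f in('knob_top','pointer','mark_green'):print(f,[(x['centre'],x['score']) for x in eyes.spot_point(f,p)[:2]])
E
```

```text
t: 3.1
eef_pos: [531.4, 86.6, 214.9]
tcp_rot: [3.141, 0.0, 2.733]
ft_force: [0.1, 0.8, 0.7]
opening: 1.001
grip_force: 0.0
t: 4.35
eef_pos: [530.6, 88.4, 214.6]
tcp_rot: [3.141, -0.0, 2.358]
ft_force: [0.8, -0.5, 0.3]
opening: 1.001
grip_force: 0.0
cam [471.92370648 146.38339338 384.66806992] [ 0.20711971 -0.20586807 -0.95640983]
expected knob px [198.7352594  318.62608018] tcp [242.37246784 318.97560404]
knob_top [([200.1, 316.9], 0.69), ([122.1, 421.2], 0.59)]
pointer [([152.4, 320.8], 0.59)]
mark_green [([190.1, 476.6], 0.63), ([204.0, 199.9], 0.62)]
```

View pics/w1.png

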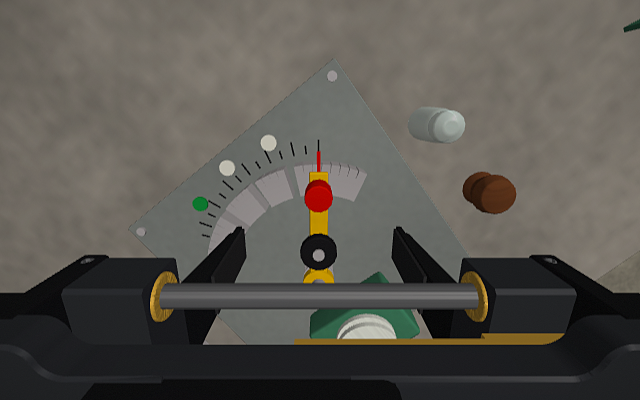

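The wrist view shows the knob at (319,196), matching the predicted (318.6,198.7), with the open fingers straddling it tangentially. Descending and gripping.

```bash
python3 -m inch '[[[0,0,0.4],0,-1],[[0,0,0.4],0,-1],[[0,0,0.4],0,-1],[[0,0,0.4],0,-1],[[0,0,0.4],0,-1],[[0,0,0.04],0,-1],[[0,0,0],0,-0.3],[[0,0,0],0,0],[[0,0,0],0,0.2],[[0,0,0],0,0.2]]'
python3 -m inch '[[[0,0,0],0,0.3],[[0,0,0],0,0.4],[[0,0,0],0,0.6],[[0,0,0],0,1],[[0,0,0],0,1],[[0,0,0],0,1],[[0,0,0],0,1],[[0,0,0],0,1],[[0,0,0],0,1],[[0,0,0],0,1]]'
python3 - <<'E'
from fit import *
p=eyes.read_camera('wrist');save(p,'w2.png')
s=env.state();print(s['eef_pos'],s['tcp_rot'],s['ft_force'])
b=np.load('b.npy');x=np.array(s['eef_pos']);d=x[:2]-b[:2];print(np.hypot(*d),np.arctan2(d[1],d[0])-b[2]-2.492)
E
```

```text
t: 5.8
eef_pos: [530.8, 88.4, 92.6]
tcp_rot: [3.141, 0.0, 2.358]
ft_force: [-0.6, -0.4, 0.7]
opening: 0.639
grip_force: 0.0
t: 7.05
eef_pos: [530.5, 88.3, 92.2]
tcp_rot: [-3.141, -0.0, 2.358]
ft_force: [-2.5, -3.6, 1.3]
opening: 0.286
grip_force: 30.0
[530.49250598  88.32801002  92.19111264] [-3.14136922e+00 -1.97255344e-04  2.35760049e+00] [-2.24101063 -3.8712727   0.7615269 ]
130.6649922327945 5.456679419957311e-05
```

View pics/w2.png

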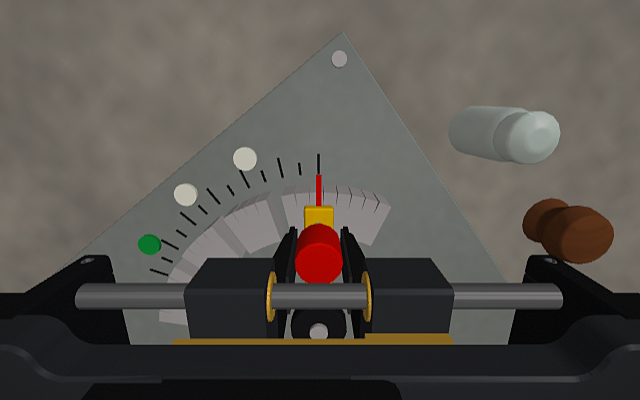

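The knob is gripped with an opening of about 27 mm, and the pointer sits on tick 0. Swinging along the arc to the green mark, 12 × 5°.

```bash
python3 -m inch '[[[-0.008,-0.19,0],-1,1],[[-0.008,-0.19,0],-1,1],[[-0.008,-0.19,0],-1,1],[[-0.008,-0.19,0],-1,1],[[-0.008,-0.19,0],-1,1],[[-0.008,-0.19,0],-1,1],[[-0.008,-0.19,0],-1,1],[[-0.008,-0.19,0],-1,1],[[-0.008,-0.19,0],-1,1],[[-0.008,-0.19,0],-1,1]]'
python3 -m inch '[[[-0.008,-0.19,0],-1,1],[[-0.008,-0.19,0],-1,1],[[0,0,0],0,1],[[0,0,0],0,1],[[0,0,0],0,1],[[0,0,0],0,1],[[0,0,0],0,1],[[0,0,0],0,1],[[0,0,0],0,1],[[0,0,0],0,1]]'
cat > st.py <<'E'
from fit import *
def st():
    s=env.state();b=np.load('b.npy');x=np.array(s['eef_pos']);d=x[:2]-b[:2];y=s['tcp_rot'][2];F=np.array(s['ft_force'])
    print('t',round(s['t'],2),'r',np.hypot(*d).round(2),'q',((np.arctan2(d[1],d[0])-b[2]-2.492+np.pi)%(2*np.pi)-np.pi).round(4),'z',x[2].round(2),'qyaw',((y-b[2]-2.492+np.pi)%(2*np.pi)-np.pi).round(4),
     'Ftool xy',[round(F[0]*np.cos(y)+F[1]*np.sin(y),1),round(F[0]*np.sin(y)-F[1]*np.cos(y),1)],'Fz',F[2].round(2))
if __name__=='__main__': st()
E
python3 - <<'E'
from st import *
st();b=np.load('b.npy')
p=eyes.read_camera('wrist');save(p,'w3.png')
for n in('top','wrist'):
    T=eyes.read_camera(n);g=cv2.cvtColor(T['pixels'],cv2.COLOR_RGB2GRAY).astype(np.float32)
    qs=np.arange(.15,1.3,.01);prof=[]
    for q in qs:
        rc=np.array([proj(T,pol(b,r,2.492+q,40)) for r in np.arange(124,148,3)],np.float32)
        prof.append(int(cv2.remap(g,rc[:,1][None].copy(),rc[:,0][None].copy(),cv2.INTER_LINEAR).mean()))
    print(n,*prof)
E
```

```text
t: 8.35
eef_pos: [492.6, -14.7, 92.2]
tcp_rot: [3.14, -0.0, -3.051]
ft_force: [-1.4, 8.4, 0.4]
opening: 0.288
grip_force: 30.0
t: 9.6
eef_pos: [496.3, -36.7, 92.1]
tcp_rot: [3.139, -0.001, -2.88]
ft_force: [-2.8, 8.8, 1.2]
opening: 0.292
grip_force: 30.0
t 9.6 r 130.95 q 1.0368 z 92.06 qyaw 1.0456 Ftool xy [np.float64(0.4), np.float64(9.2)] Fz 1.21
top 200 199 198 192 173 140 121 127 140 145 145 143 138 139 146 149 146 138 130 126 125 125 125 122 117 111 105 100 97 95 94 93 92 92 91 90 89 89 88 88 88 87 87 86 86 86 86 86 86 84 84 84 84 84 83 83 82 82 82 82 82 81 81 80 80 80 80 80 80 79 79 79 79 79 78 77 77 77 77 77 76 76 76 76 76 76 75 74 74 75 74 74 73 73 73 73 72 72 72 71 71 71 70 70 70 70 70 70 69 69 68 68 68 67 67 67
wrist 95 95 96 95 95 94 58 49 49 51 53 57 59 58 91 131 138 141 142 142 140 135 142 141 141 141 141 138 140 141 141 141 141 142 131 141 141 140 141 141 147 78 62 64 64 64 64 64 61 95 145 141 140 140 140 140 132 141 140 140 140 140 139 138 140 140 140 140 140 129 140 139 139 140 140 146 71 52 67 120 143 131 127 128 131 136 134 127 103 103 111 135 130 134 134 133 134 119 113 140 139 139 139 140 140 139 139 139 140 138 140 139 139 139 139 139
```

View pics/w3.png

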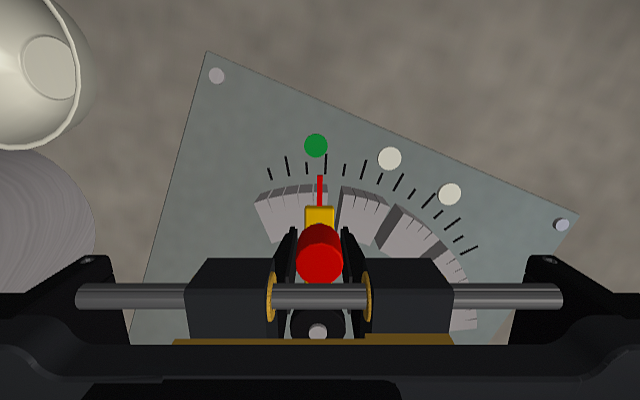

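The wrist view shows the pointer at (319,178) under the green mark at (316,146), with the arm at q≈1.04. The target notch gap shows at about (338,215), with its near edge at about 0.905 rad, so its centre is about 0.942. Easing back to it and pressing down 5 mm.

```bash
python3 -m inch '[[[-0.0025,0.104,0],0.545,1],[[-0.0025,0.104,0],0.545,1],[[0,0,0],0,1],[[0,0,0.02],0,1],[[0,0,0.02],0,1],[[0,0,0.02],0,1],[[0,0,0.02],0,1],[[0,0,0],0,1],[[0,0,0],0,1],[[0,0,0],0,1]]'; python3 st.py
python3 -m inch '[[[0,0,0.01],0,1],[[0,0,0],0,1],[[0,0,0],0,1],[[0,0,0],0,1],[[0,0,0],0,1],[[0,0,0],0,1],[[0,0,0],0,1],[[0,0,0],0,1],[[0,0,0],0,1],[[0,0,0],0,1]]'; python3 st.py
```

```text
t: 11.0
eef_pos: [493.8, -24.6, 87.2]
tcp_rot: [3.14, -0.0, -2.975]
ft_force: [-1.5, 7.6, -1.0]
opening: 0.292
grip_force: 30.0
t 11.0 r 130.92 q 0.9422 z 87.22 qyaw 0.9505 Ftool xy [np.float64(0.2), np.float64(7.8)] Fz -1.04
t: 12.25
eef_pos: [493.8, -24.6, 86.7]
tcp_rot: [3.14, -0.0, -2.975]
ft_force: [-2.0, 8.3, 0.3]
opening: 0.288
grip_force: 30.0
t 12.25 r 130.92 q 0.9423 z 86.69 qyaw 0.9505 Ftool xy [np.float64(0.6), np.float64(8.5)] Fz 0.29
```

```bash
python3 -m inch '[[[0,0,0.012],0,1],[[0,0,0],0,1],[[0,0,0],0,1],[[0,0,0],0,1],[[0,0,0],0,1],[[0,0,0],0,1],[[0,0,0],0,1],[[0,0,0],0,1],[[0,0,0],0,1],[[0,0,0],0,1]]' >/dev/null; python3 st.py
python3 -m inch '[[[0,0,0.012],0,1],[[0,0,0],0,1],[[0,0,0],0,1],[[0,0,0],0,1],[[0,0,0],0,1],[[0,0,0],0,1],[[0,0,0],0,1],[[0,0,0],0,1],[[0,0,0],0,1],[[0,0,0],0,1]]'>/dev/null; python3 st.py
```

```text
t 13.5 r 130.92 q 0.9423 z 85.97 qyaw 0.9505 Ftool xy [np.float64(0.7), np.float64(9.3)] Fz 0.33
t 14.75 r 130.9 q 0.9424 z 85.26 qyaw 0.9505 Ftool xy [np.float64(1.2), np.float64(8.6)] Fz 0.96
```

```bash
python3 -m inch '[[[0,0,0.012],0,1],[[0,0,0],0,1],[[0,0,0],0,1],[[0,0,0],0,1],[[0,0,0],0,1],[[0,0,0],0,1],[[0,0,0],0,1],[[0,0,0],0,1],[[0,0,0],0,1],[[0,0,0],0,1]]' >/dev/null; python3 st.py
python3 -m inch '[[[0,0,0.012],0,1],[[0,0,0],0,1],[[0,0,0],0,1],[[0,0,0],0,1],[[0,0,0],0,1],[[0,0,0],0,1],[[0,0,0],0,1],[[0,0,0],0,1],[[0,0,0],0,1],[[0,0,0],0,1]]'>/dev/null; python3 st.py
```

```text
t 16.0 r 130.91 q 0.9423 z 84.54 qyaw 0.9505 Ftool xy [np.float64(0.2), np.float64(7.8)] Fz 0.58
t 17.25 r 130.91 q 0.9423 z 83.82 qyaw 0.9505 Ftool xy [np.float64(0.9), np.float64(8.9)] Fz -0.66
```

```bash
python3 -m inch '[[[0,0,0.012],0,1],[[0,0,0],0,1],[[0,0,0],0,1],[[0,0,0],0,1],[[0,0,0.012],0,1],[[0,0,0],0,1],[[0,0,0],0,1],[[0,0,0],0,1],[[0,0,0],0,1],[[0,0,0],0,1]]' >/dev/null; python3 st.py
python3 -c "
from h import *
for n in('scene','top'):
    p=eyes.read_camera(n);print(n,[(x['centre'],x['score']) for x in eyes.spot_point('knob_top',p)[:1]])
p=eyes.read_camera('wrist');save(p,'w4.png');cv2.imwrite('pics/w4c.png',cv2.resize(p['pixels'][150:310,240:440,::-1],None,fx=3,fy=3))"
```

```text
t 18.5 r 130.91 q 0.9424 z 82.37 qyaw 0.9505 Ftool xy [np.float64(1.0), np.float64(9.2)] Fz 0.61
scene [([187.7, 296.0], 0.55)]
top [([190.5, 241.3], 0.32)]
```

View pics/w4c.png

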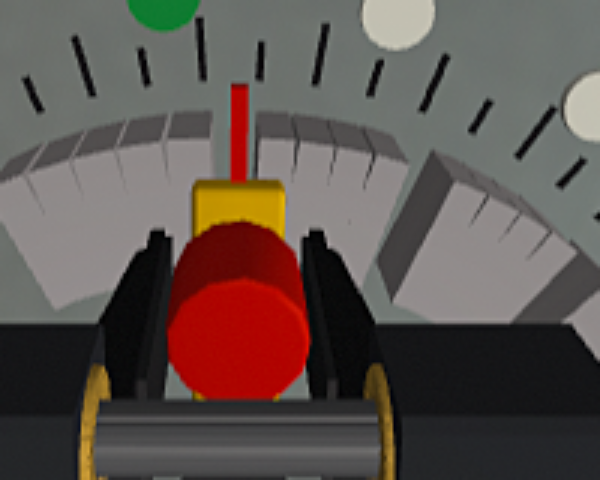

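The crop shows the red pointer at x≈240, between the notch edges at 212 and 257. The pin has gone past the quadrant top (about 9.7 mm of travel) with no force rise, so I'm continuing down gently.

```bash
python3 -m inch '[[[0,0,0.012],0,1],[[0,0,0],0,1],[[0,0,0],0,1],[[0,0,0.012],0,1],[[0,0,0],0,1],[[0,0,0],0,1],[[0,0,0.012],0,1],[[0,0,0],0,1],[[0,0,0],0,1],[[0,0,0],0,1]]' >/dev/null; python3 st.py
python3 -m inch '[[[0,0,0.012],0,1],[[0,0,0],0,1],[[0,0,0],0,1],[[0,0,0],0,1],[[0,0,0.012],0,1],[[0,0,0],0,1],[[0,0,0],0,1],[[0,0,0],0,1],[[0,0,0],0,1],[[0,0,0],0,1]]' >/dev/null; python3 st.py
python3 -m inch '[[[0,0,0.012],0,1],[[0,0,0],0,1],[[0,0,0],0,1],[[0,0,0],0,1],[[0,0,0.01],0,1],[[0,0,0],0,1],[[0,0,0],0,1],[[0,0,0],0,1],[[0,0,0],0,1],[[0,0,0],0,1]]' >/dev/null; python3 st.py
```

```text
t 20.0 r 130.92 q 0.9425 z 80.21 qyaw 0.9505 Ftool xy [np.float64(0.9), np.float64(9.2)] Fz -0.33
t 21.25 r 130.92 q 0.9422 z 78.76 qyaw 0.9505 Ftool xy [np.float64(0.2), np.float64(8.2)] Fz 0.77
t 22.5 r 130.92 q 0.9424 z 77.46 qyaw 0.9504 Ftool xy [np.float64(0.8), np.float64(7.8)] Fz 0.82
```

```bash
python3 -m inch '[[[0,0,0.01],0,1],[[0,0,0],0,1],[[0,0,0],0,1],[[0,0,0],0,1],[[0,0,0],0,1],[[0,0,0],0,1],[[0,0,0],0,1],[[0,0,0],0,1],[[0,0,0],0,1],[[0,0,0],0,1]]' >/dev/null; python3 st.py
python3 -m inch '[[[0,0,0.01],0,1],[[0,0,0],0,1],[[0,0,0],0,1],[[0,0,0],0,1],[[0,0,0],0,1],[[0,0,0],0,1],[[0,0,0],0,1],[[0,0,0],0,1],[[0,0,0],0,1],[[0,0,0],0,1]]' >/dev/null; python3 st.py
python3 - <<'E'
from st import *
b=np.load('b.npy');T=eyes.read_camera('top');S=eyes.read_camera('scene');W=eyes.read_camera('wrist')
for z in (100,103,107):print(z,[proj(p,pol(b,130,2.492+.942,z)).round(1) for p in(S,W)])
for p in(S,W):
    m=eyes.cut_out('knob_top',p)
    r=eyes.spot_point('knob_top',p);print([(np.round(x['centre'],1),round(x['score'],2)) for x in r[:2]])
E
```

```text
t 23.75 r 130.91 q 0.9426 z 76.86 qyaw 0.9504 Ftool xy [np.float64(0.4), np.float64(9.1)] Fz 0.5
t 25.0 r 130.87 q 0.9425 z 76.29 qyaw 0.9504 Ftool xy [np.float64(1.1), np.float64(9.2)] Fz 1.0
100 [array([188.1, 293.6]), array([262.8, 319.5])]
103 [array([187.2, 293.5]), array([265.5, 319.6])]
107 [array([186.1, 293.5]), array([269.3, 319.6])]
[(array([189., 291.]), 0.48)]
[(array([266.4, 319.5]), 0.81), (array([179.8, 318.5]), 0.7)]
```

```bash
for i in 1; do python3 -m inch '[[[0,0,0.01],0,1],[[0,0,0],0,1],[[0,0,0],0,1],[[0,0,0],0,1],[[0,0,0],0,1],[[0,0,0],0,1],[[0,0,0],0,1],[[0,0,0],0,1],[[0,0,0],0,1],[[0,0,0],0,1]]' >/dev/null; python3 st.py; done
python3 -m inch '[[[0,0,0.01],0,1],[[0,0,0],0,1],[[0,0,0],0,1],[[0,0,0],0,1],[[0,0,0],0,1],[[0,0,0],0,1],[[0,0,0],0,1],[[0,0,0],0,1],[[0,0,0],0,1],[[0,0,0],0,1]]' >/dev/null; python3 st.py
```

```text
t 26.6 r 130.89 q 0.9426 z 75.75 qyaw 0.9504 Ftool xy [np.float64(0.5), np.float64(7.8)] Fz 1.01
t 27.85 r 130.85 q 0.943 z 75.63 qyaw 0.9505 Ftool xy [np.float64(2.3), np.float64(8.9)] Fz 9.27
```

The stop was felt at 16.4 mm of travel (Fz 9 N), so the pin is home. Relaxing the press, then easing the arm back until the notch takes the spring load.

```bash
python3 -m inch '[[[0,0,-0.01],0,1],[[0,0,0],0,1],[[0,0.01,0],0,1],[[0,0,0],0,1],[[0,0.01,0],0,1],[[0,0,0],0,1],[[0,0.01,0],0,1],[[0,0,0],0,1],[[0,0,0],0,1],[[0,0,0],0,1]]' >/dev/null; python3 st.py
python3 -m inch '[[[0,0.008,0],0,1],[[0,0,0],0,1],[[0,0,0],0,1],[[0,0,0],0,1],[[0,0,0],0,1],[[0,0,0],0,1],[[0,0,0],0,1],[[0,0,0],0,1],[[0,0,0],0,1],[[0,0,0],0,1]]' >/dev/null; python3 st.py
```

```text
t 29.1 r 130.89 q 0.9364 z 75.76 qyaw 0.9513 Ftool xy [np.float64(3.0), np.float64(4.0)] Fz 1.52
t 30.35 r 130.83 q 0.9342 z 75.79 qyaw 0.9516 Ftool xy [np.float64(3.7), np.float64(0.6)] Fz -1.49
```

The tangential force dropped from 9 N to 0.6 N at q=0.934, so the notch carries the arm. Releasing and rising.

```bash
python3 -m inch '[[[0,0,0.003],0,1],[[0,0,0],0,0.3],[[0,0,0],0,0.2],[[0,0,0],0,0.1],[[0,0,0],0,0],[[0,0,0],0,-0.2],[[0,0,0],0,-0.2],[[0,0,0],0,-0.2],[[0,0,0],0,-0.2],[[0,0,0],0,-0.2]]'; python3 st.py
python3 -c "
from h import *
p=eyes.read_camera('wrist');save(p,'w5.png')"
```

```text
t: 31.6
eef_pos: [493.7, -23.5, 75.6]
tcp_rot: [3.142, 0.0, -2.974]
ft_force: [0.9, -0.8, 0.2]
opening: 0.602
grip_force: 0.0
t 31.6 r 130.82 q 0.934 z 75.6 qyaw 0.9516 Ftool xy [np.float64(-0.7), np.float64(-0.9)] Fz 0.23
```

View pics/w5.png

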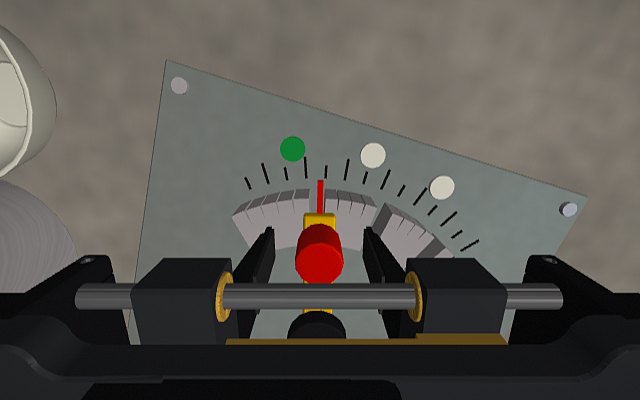

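With the fingers open, the arm stays at the notch: the pointer is at (320,182) and the knob at (319,250). Rising clear for a last check.

```bash
python3 -m inch '[[[0,0,-0.1],0,-0.2],[[0,0,-0.3],0,-0.2],[[0,0,-0.4],0,-0.2],[[0,0,-0.4],0,-0.2],[[0,0,-0.4],0,-0.2],[[0,0,-0.4],0,-0.2],[[0,0,0],0,-0.2],[[0,0,0],0,-0.2],[[0,0,0],0,-0.2],[[0,0,0],0,-0.2]]'
python3 - <<'E'
from fit import *
b=np.load('b.npy');P=[eyes.read_camera(n) for n in('scene','wrist')];save(P[1],'w6.png')
rs=[]
for p in P:
    r=eyes.spot_point('knob_top',p);print([(np.round(x['centre'],1),round(x['score'],2)) for x in r[:2]],[proj(p,pol(b,130,2.492+.934,z)).round(1).tolist() for z in(102,106)]);rs.append(ray(p,r[0]['centre']))
x,e=tri(rs);d=x[:2]-b[:2];print(x,e,np.hypot(*d),np.arctan2(d[1],d[0])%(2*np.pi)-b[2]-2.492)
E
```

```text
t: 32.9
eef_pos: [493.5, -23.5, 195.0]
tcp_rot: [3.141, -0.001, -2.974]
ft_force: [1.0, -0.3, -0.5]
opening: 0.599
grip_force: 0.0
[(array([188. , 291.3]), 0.47)] [[187.5, 294.0], [186.3, 293.9]]
[(array([202.8, 317. ]), 0.6)] [[200.5, 318.9], [201.8, 318.9]]
[496.76692061 -27.4725706  102.87978364] [2.6658093124041216, 2.665809312404143] 128.47504232229662 0.9681611064697737
```

View pics/w6.png

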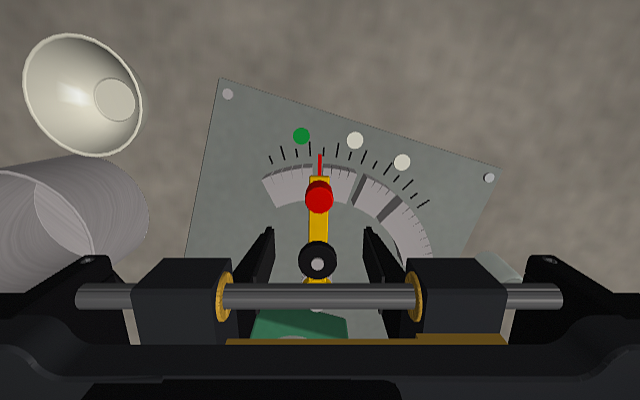

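The final view shows the knob at (319,197), where it should be, with its top at about 103 mm (down from 117–120 mm). The pointer holds at the notch and nothing else has moved.

```bash
python3 -c "
from cell import env
print(env.job_done())"
```

```text
the job is handed in; nothing more can be done
None
```

The arm is cocked at the green mark's notch (q≈0.93 rad) with the pin pressed to its stop and the gripper clear; the bowl and pot stand as they were, the shaker and wooden knob were not rechecked but nothing went near them, and the job is handed in at about 33 s.

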